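Lock the strainer bowl up into the rainwater filter head

ROBOT

A 6-joint arm with a two-finger parallel gripper is mounted at the origin on the work surface. World frame = base frame: x ahead of the robot, y to its left, z up, the work surface at z = 0. Lengths are in m, angles in degrees, forces in N, time in s.
With the tool pointing down it reaches from about 0.35 to 0.875 m from the base axis. Payload 4.2 kg.
Tool frame: the origin (TCP) lies on the centre line of the jaws, within the pads' length; the fingertips stand 19 mm ahead of it and the grasp point (between the pads) is the TCP; x points along the fingers, y is the direction in which the jaws open and shut, and the axes are right-handed (so a half turn about x gives the same grasp; the last joint's range is limited). The gripper opens to 87 mm and grips with 3 to 60 N. Pads are 19 mm wide; open, the fingers measure 117 mm over their backs; the gripper's body (75 mm by 190 mm) begins 51 mm behind the grasp point.
Start: joints at [-54.167, 22.042, 0.453, 0, -68.411, -14.817], TCP at [0.224, -0.583, 0.242] pointing down, gripper open.
Joint ranges: [-179.83, 179.83], [-69.29, 118.12], [-61.27, 80.66], [-181.25, 117.63], [-171.15, -9.14], [-177.46, 177.46]. Speed limits (degrees/s): [159.86, 159.86, 180, 180, 180, 180].

INTERFACE

Orientations are given as a 3x3 rotation matrix whose columns are the frame's x, y, z axes.
In Python, from station import * gives the robot as it stands.
- The arm moves only by the shell command python3 -m creep 'ROWS'. ROWS is JSON, a list of rows, each a list of 5 numbers: the opening, from 0 (shut) to 1 (fully open), then the shift along the world's x, y, z in mm, then the turn about the world's z in rad. In form: [[jaw, x, y, z, turn], ...]. A call has exactly 8 rows; each row is the pose to reach, as a shift and turn from the pose measured when the call began; what a row does not reach only later rows make up. A row lasts 1/10 s, in which the tool goes at most 50 mm and 8.59 degrees, less where a joint would pass 70% of its speed; a pose out of reach is approached as far as the arm can. A call with a gripper value outside its range is refused whole. The fingers move at their own pace and stop on an object; the grip force is fixed at half the most. Time passes only in rows, so rows that repeat a pose let the fingers close, or fill a call up. It gives the time, the measured TCP pose, the force and the opening at its end, in the units of the state.
- sense(): the state, without advancing time (a new reading comes with each control period).
- capture(name): name is "scene" or "top" or "wrist"; returns a dict with "image" (400x640x3 uint8, blue, green, red), "z_map" (400x640 float32, m along the optical axis (not along the pixel's ray), 0 where there is no reading), "mtx" (3x3 intrinsics, pixels), "eye" and "attitude" of the camera in the world. Camera axes: x right, y up, looking along -z (the intrinsics and any distortion apply to the point x, -y, -z); pixel columns grow to the right and rows downward; lengths in m; the calibration is good to about 2 mm. A picture is of the moment at which its call begins.
- finish_job(): hands the job in, once; it reports no verdict.
Trained networks look in a picture, given as the dict that the camera call returned (one of the last four; its "shot" number tells which), for a name from the list of things; names that differ only in an ending like _2 or _b are one class to them, and where a whole thing is asked for, a point or a joint stands for the part that bears it (a point fixed in the world has none). Each returns a list of dicts, best first, with "confidence" (0 to 1); they miss things now and then, are a little off and sometimes report something else, mostly with a low value. They report only what shows in the picture. A call takes as long as a camera call. They do not tell look-alikes from the thing itself.
- look_for(picture, thing): "box" ([left, top, right, bottom] in pixels, round what is visible of it).
- mark_of(picture, thing): "centre" ([column, row] in pixels: a listed point, or the origin of a listed thing).
The state is a dict: "time_s": time; "joints": joint angles; "joint_velocities": joint speeds; "effort": joint torques, N m; "tcp_pos": TCP position; "ee_rot": TCP orientation; "wrist_force": force on the tool from outside, world axes, zero at the start; "moment": the same for the moment, N m; "gripper_width": opening from 0.0 (shut) to 1.0 (fully open).
Only numpy, scipy, OpenCV 4.12 (cv2) and the standard library are available. Lean on these libraries where they do the work, as an engineer would, in place of code of your own. Each camera call takes 0.05 s, during which the arm holds its last target.

TASK

Pick the white strainer bowl out of the steel dish by its blue handle, offer it up from below into the grey filter head with the handle under the yellow mark, then twist it round to the green mark until its lugs lock fully home, and let go so that it hangs there by itself. Go by feel and be gentle: do not ram or wrench the bowl against the head, and leave the dispenser, glass bottle, funnel and brush head where they stand.

Things in the scene. Friction and masses are not known exactly. Their poses are not given: they have to be found in the camera images.
- bowl: White strainer bowl, about 0.22 kg, standing in the dish. Origin at the centre of its underside, z up along its axis. Cup of radius 30 mm (32 at the shoulder) from z=0 to 50, then a neck of radius 21.5 mm up to z=72 with three lugs. Straight blue rubber-clad handle along the body's -x from radius 27 to 131 mm, flat-sided, 18 mm wide (y), 22 mm tall (z=27 to 49).
- bowl_lug (a point): Middle of one blue lug of the bowl's neck, on its +x side, opposite the handle; the other two lie 60 degrees either side of the handle. Lugs are 10 mm wide (7 mm in their top 2 mm), 6 mm tall (bowl z=62 to 68), and reach to radius 29.5 mm.
- bowl_grip (a point): Point inside the bowl's handle to grip at: on its centre line, 105 mm from the bowl's axis, 38 mm above its underside. Axes as the bowl's.
- stand: Fixed filter stand: origin on the work surface straight below the head's axis, z up. Plywood backboard (90 mm wide, 170 tall) at x=86 to 104 mm, 12 mm base plate at x=30 to 125 mm; two copper pipes run from head to board at 155 mm height. The head, a grey cup of outer radius 38 mm, 40 mm tall, open below, overhangs freely.
- port (a point): Nominal centre of the head's mouth at its underside, 140 mm above the work surface, on the stand's axis; axes as the stand's. The real head, rigid, is up to 6 mm higher or lower than this and turned up to 0.35 rad either way about its vertical axis. Inside are three ledges (inner radius 24.5 mm, wall 32.5 mm) with three gaps 16 mm wide for the lugs.
- entry_mark (a point): Nominal place of the yellow mark on the head's side, radius 38 mm, 154.5 degrees from stand +x counted counter-clockwise from above. The real mark is turned with the head. With the handle pointing to it (5 degrees of play) the lugs pass up through the gaps; otherwise their tops hit the ledges' underside, level with the head's underside.
- lock_mark (a point): Nominal place of the green mark on the head's side, 51 degrees counter-clockwise from above from the yellow one. Turning that way, the lugs cross lands 8 mm above the head's underside, then come over pockets (floor at 5 mm), and meet a stop about 55 degrees from entry. Let go there, the bowl drops 3 mm into the pockets and cannot turn back; its origin is then 57 mm below the underside.
- seal (a joint): Sprung seal plate in the head that the bowl's neck pushes up: 0 m free (face 12 mm above the head's underside), 0.003 with the bowl locked in its pockets, 0.006 with the lugs level with the lands' top, 0.009 hard up. It pushes down with 0.6 N at 0, 2.4 N at 0.009, and is rigid beyond that.
- dish: Loose shallow stainless dish, radius 76 mm, 14 mm tall, floor 3 mm thick, holding the bowl at first. Origin under its centre.
- dispenser: Bystander: white press-button plastic dispenser, 60 x 75 x 144 mm tall. Origin under its centre.
- glass_bottle: Bystander: clear glass bottle with a twist cap, radius 30 mm, 170 mm tall. Origin under its centre.
- funnel: Bystander: turquoise plastic funnel standing mouth down, radius 48 mm, 100 mm tall. Origin under its centre.
- brush_head: Bystander: white bristle toilet brush head standing upright, radius 43 mm, 102 mm tall. Origin under its centre.
Mind the look-alikes: they are no part of the job. Leave any purple or red look-alike of the bowl alone.

How it is judged:
By the outcome, as a careful person would: the job done as asked, in the order asked, and still so for the second after the job is handed in, with the robot touching nothing.
It also fails if it takes over 72 s, if anything falls off the work surface, if the arm or the gripper's body presses on something with over 40 N, if the wrist force passes 120 N, or if a joint passes its speed limit or range.

## Working session

There is one attempt and no reset: what is moved stays moved. The work goes in short steps, Python scripts to look and compute and a shell command to move; the robot and the scene stay as the last step left them, time stands still between calls to the robot, and variables do not carry over. Pictures are saved under pics/ and viewed, and the job is handed in when it is done.

```bash
ls; mkdir -p pics; python3 - <<'E'
from station import *
import cv2
s=sense();print(s)
for n in("scene","top","wrist"):
    c=capture(n);cv2.imwrite(f"pics/{n}0.png",c["image"]);print(n,c["mtx"],c["eye"],c["attitude"],c.get("shot"),[k for k in c])
    for t in("bowl","stand","dish"):
        print(t,[(d["confidence"],d["box"]) for d in look_for(c,t)][:4])
    for t in("bowl_grip","bowl_lug","bowl","port","entry_mark","lock_mark","stand"):
        print(t,[(d["confidence"],d["centre"]) for d in mark_of(c,t)][:4])
E
```

```text
pics
{'time_s': 0.0, 'joints': array([-5.41684221e+01,  2.20914843e+01,  3.80977418e-01, -2.87297455e-02,
       -6.84110538e+01, -1.48157959e+01]), 'joint_velocities': array([ 0.01997927,  0.06469215, -0.06627526, -0.02552023,  0.0329283 ,
       -0.06854964]), 'effort': array([-4.01527166e-05, -3.90666103e+01,  1.87400204e+01,  4.21988279e+00,
        1.08742638e-02, -2.04667986e-04]), 'tcp_pos': array([ 0.22395587, -0.58290664,  0.24046079]), 'ee_rot': array([[-8.63978290e-04, -3.58451457e-01,  9.33547967e-01],
       [ 1.99300629e-03,  9.33545844e-01,  3.58452486e-01],
       [-9.99997641e-01,  2.17026214e-03, -9.21673339e-05]]), 'wrist_force': array([ 0.14405068,  0.1690452 , -0.43757504]), 'moment': array([-2.14616583e-02, -6.11475144e-05,  1.40985247e-02]), 'gripper_width': 0.9999401646959867}
scene [[519.51469472   0.         324.37646929]
 [  0.         519.51469472 197.49411796]
 [  0.           0.           1.        ]] [1.51945795 0.19837724 1.42075873] [[-0.17012212 -0.79531315  0.581838  ]
 [ 0.9854191  -0.13564232  0.10271495]
 [-0.0027687   0.59082836  0.80679253]] 1 
[... 1669 characters left out ...]
86.2, 185.2]), (0.61, [249.0, 265.3]), (0.61, [412.3, 284.3]), (0.56, [315.2, 253.8])]
port [(0.61, [382.0, 187.4])]
entry_mark [(0.63, [382.6, 198.6])]
lock_mark [(0.88, [391.1, 197.0])]
stand [(0.58, [377.5, 195.0])]
wrist [[319.22192255   0.         317.20151934]
 [  0.         319.22192255 202.82931143]
 [  0.           0.           1.        ]] [ 0.15663376 -0.60880655  0.38521796] [[-3.58765441e-01 -8.99511495e-01 -2.49331965e-01]
 [ 9.33427734e-01 -3.45686235e-01 -9.59879799e-02]
 [ 1.51663186e-04 -2.67170541e-01  9.63649251e-01]] 3 ['image', 'z_map', 'mtx', 'eye', 'attitude', 'shot']
bowl []
stand []
dish []
bowl_grip []
bowl_lug []
bowl []
port []
entry_mark []
lock_mark []
stand []
```

View pics/scene0.png

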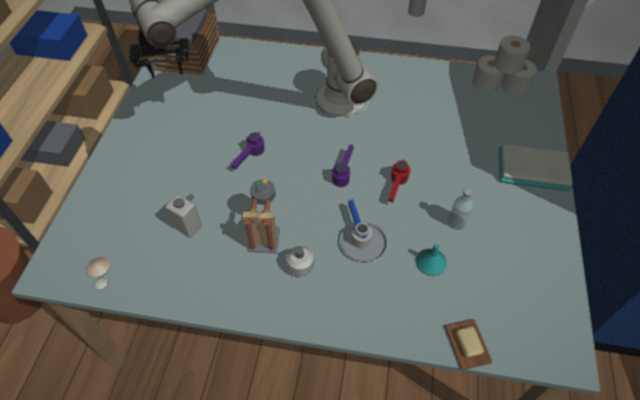

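View pics/top0.png

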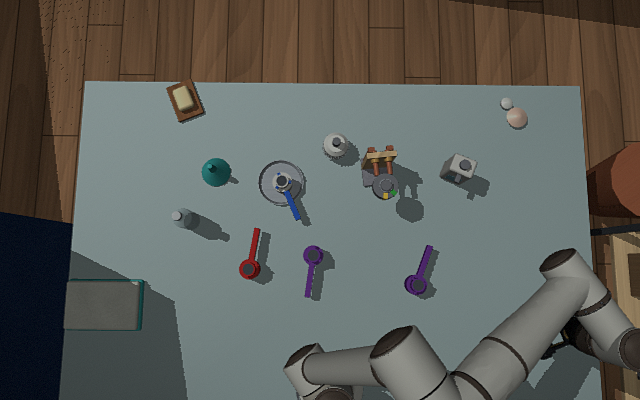

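```bash
python3 - <<'E'
import cv2
a=cv2.imread("pics/scene0.png")[110:280,160:440]
cv2.imwrite("pics/scene0c.png",cv2.resize(a,None,fx=2.85,fy=2.85,interpolation=cv2.INTER_CUBIC))
a=cv2.imread("pics/top0.png")[140:310,220:440]
cv2.imwrite("pics/top0c.png",cv2.resize(a,None,fx=3.5,fy=3.5,interpolation=cv2.INTER_CUBIC))
E
```

```text
(no output)
```

View pics/scene0c.png

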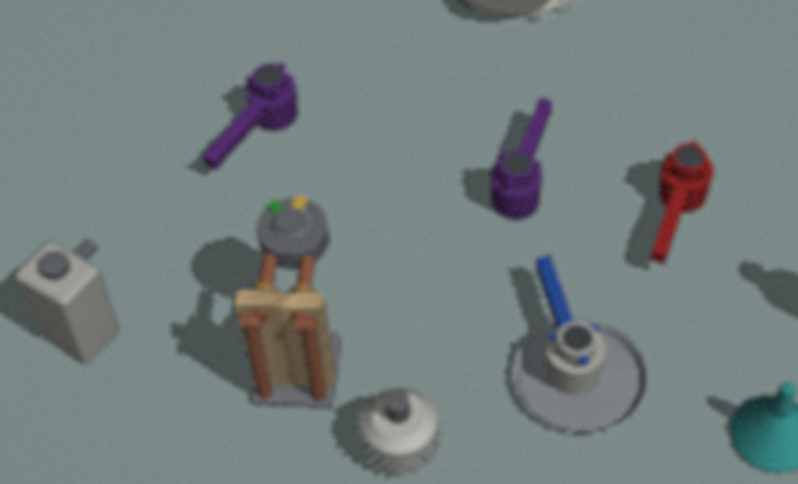

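View pics/top0c.png

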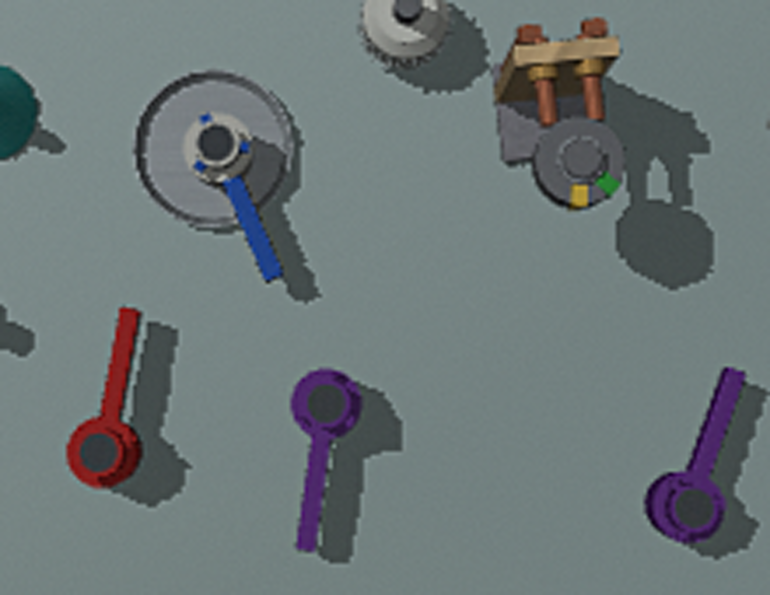

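The candidates in the scene image are purple (255,145), purple (342,175), red (400,172) and the white one in the dish (362,236), which is (283,182) in the top image. The white bowl with the blue handle, standing in the dish, is the one I want. The crop confirms its white cup, blue lugs and blue handle. The head is at top (384,187), with yellow at (385,196) and green at (394,193).

```bash
cat > h.py <<'E'
from station import *
import numpy as np, cv2
def cloud(c):
    z=c["z_map"]; K=np.array(c["mtx"]); v,u=np.mgrid[0:z.shape[0],0:z.shape[1]]
    x=(u-K[0,2])/K[0,0]*z; y=(v-K[1,2])/K[1,1]*z
    P=np.stack([x,-y,-z],-1)@np.array(c["attitude"]).T+np.array(c["eye"])
    P[z<=0]=np.nan
    return P
def rayz(c,uv,zw):
    K=np.array(c["mtx"]); d=np.array([(uv[0]-K[0,2])/K[0,0],-(uv[1]-K[1,2])/K[1,1],-1.])
    d=np.array(c["attitude"])@d; e=np.array(c["eye"]); t=(zw-e[2])/d[2]; return e+t*d
def proj(c,p):
    K=np.array(c["mtx"]); q=np.array(c["attitude"]).T@(np.array(p)-np.array(c["eye"]))
    return K[0,0]*q[0]/-q[2]+K[0,2], K[1,1]*-q[1]/-q[2]+K[1,2]
def hsv(c): return cv2.cvtColor(c["image"],cv2.COLOR_BGR2HSV)
E
python3 - <<'E'
from h import *
for n in("top","scene"):
    c=capture(n);P=cloud(c);H=hsv(c)
    print(n)
    def med(m,name):
        q=P[m]; q=q[np.isfinite(q).all(1)]; print(name,m.sum(),np.round(np.median(q,0),4),np.round(q.min(0),4),np.round(q.max(0),4)); return q
    h,s,v=H[...,0],H[...,1],H[...,2]
    ok=np.isfinite(P).all(-1)
    blue=ok&(h>105)&(h<122)&(s>140)&(v>60)&(P[...,0]<.9)&(P[...,1]>-.05)&(P[...,1]<.4)&(P[...,2]<.15)
    q=med(blue,"blue")
    # handle: blue with z< .06
    qh=q[(q[:,2]>.04)&(q[:,2]<.06)]; m=qh[:,:2].mean(0); w=np.linalg.svd(qh[:,:2]-m)[2][0]; print("handle mean",m,"dir",w,np.degrees(np.arctan2(w[1],w[0])),len(qh),(qh[:,:2]-m)@w and 0 if 0 else [((qh[:,:2]-m)@w).min(),((qh[:,:2]-m)@w).max()])
    yel=ok&(h>18)&(h<32)&(s>150)&(P[...,2]>.1)&(P[...,2]<.25); med(yel,"yellow")
    gr=ok&(h>45)&(h<75)&(s>150)&(P[...,2]>.1)&(P[...,2]<.25); med(gr,"green")
    yc=np.median(P[yel],0)
    hd=ok&(P[...,2]>.165)&(P[...,2]<.215)&(s<60)&(np.hypot(P[...,0]-yc[0]-.03,P[...,1]-yc[1])<.07)
    q=med(hd,"headtop"); 
    z=q[:,2]; print(np.histogram(z,bins=np.arange(.165,.216,.003)))
E
```

```text
top
blue 170 [0.5709 0.1303 0.0503] [0.5227 0.1013 0.0401] [0.6666 0.1782 0.0764]
handle mean [0.56781662 0.12764175] dir [-0.91186934 -0.41048059] -155.76497165442944 156 [np.float64(-0.05002307983601173), np.float64(0.04809680468908574)]
yellow 35 [ 0.5853 -0.1517  0.1683] [ 0.5753 -0.1742  0.153 ] [ 0.6984 -0.1227  0.1751]
green 19 [ 0.5948 -0.1741  0.17  ] [ 0.5876 -0.1833  0.1656] [ 0.6037 -0.1685  0.1748]
headtop 397 [ 0.6166 -0.1499  0.17  ] [ 0.5787 -0.19    0.165 ] [ 0.6509 -0.1158  0.1876]
(array([113, 124,  54,  47,  46,  10,   1,   2,   0,   0,   0,   0,   0,
         0,   0,   0]), array([0.165, 0.168, 0.171, 0.174, 0.177, 0.18 , 0.183, 0.186, 0.189,
       0.192, 0.195, 0.198, 0.201, 0.204, 0.207, 0.21 , 0.213]))
scene
blue 108 [0.573  0.1271 0.0516] [0.5282 0.1053 0.0399] [0.6692 0.1706 0.0709]
handle mean [0.57195012 0.12655079] dir [0.91714785 0.39854714] 23.487384475904094 105 [np.float64(-0.045562256230781965), np.float64(0.041769602828752125)]
yellow 6 [ 0.5859 -0.1495  0.1727] [ 0.583  -0.1544  0.1698] [ 0.5917 -0.1454  0.1773]
green 4 [ 0.5971 -0.1761  0.1721] [ 0.5937 -0.1787  0.1685] [ 0.5995 -0.1726  0.1733]
headtop 347 [ 0.6244 -0.1483  0.171 ] [ 0.5789 -0.1898  0.165 ] [ 0.6563 -0.1147  0.1875]
(array([ 64, 109,  65,  37,  43,  20,   8,   1,   0,   0,   0,   0,   0,
         0,   0,   0]), array([0.165, 0.168, 0.171, 0.174, 0.177, 0.18 , 0.183, 0.186, 0.189,
       0.192, 0.195, 0.198, 0.201, 0.204, 0.207, 0.21 , 0.213]))
```

```bash
python3 -m creep '[[1,15,25,10,0],[1,45,70,20,0],[1,75,115,30,0],[1,100,155,30,0],[1,125,195,30,0],[1,150,235,30,0],[1,175,270,30,0],[1,195,300,30,0]]'; python3 -m creep '[[1,20,25,0,0],[1,40,60,0,0],[1,60,95,0,0],[1,75,120,0,0],[1,85,130,0,0],[1,88,135,0,0],[1,88,135,0,0],[1,88,135,0,0]]'
python3 - <<'E'
from h import *
print(sense()["tcp_pos"])
for n in("wrist","top"):
    c=capture(n); cv2.imwrite(f"pics/{n}1.png",c["image"])
    np.savez(f"{n}1.npz",**{k:c[k] for k in c})
    if n=="wrist":
        for t in("port","entry_mark","lock_mark","stand"):
            print(t,[(d["confidence"],d["centre"]) for d in mark_of(c,t)][:4])
E
```

```text
time_s: 2.55
tcp_pos: [0.4202, -0.2814, 0.272]
ee_rot: [[0.001, -0.36, 0.933], [-0.0, 0.933, 0.36], [-1.0, -0.001, 0.001]]
wrist_force: [1.3, -0.5, -0.1]
gripper_width: 0.999
time_s: 3.35
tcp_pos: [0.5077, -0.1471, 0.272]
ee_rot: [[0.001, -0.359, 0.933], [-0.0, 0.933, 0.359], [-1.0, -0.001, 0.0]]
wrist_force: [-0.0, -0.1, 0.0]
gripper_width: 0.999
[ 0.50772192 -0.147146    0.27195069]
port []
entry_mark [(0.91, [293.2, 277.9])]
lock_mark []
stand []
```

View pics/wrist1.png

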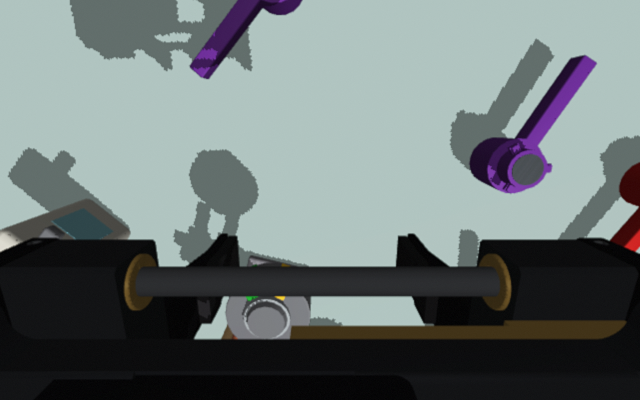

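```bash
python3 -m creep '[[1,35,5,0,0],[1,75,10,0,0],[1,115,15,0,0],[1,150,20,0,0],[1,175,22,0,0],[1,185,22,0,0],[1,185,22,0,0],[1,185,22,0,0]]'
python3 - <<'E'
from h import *
n="wrist"
c=capture(n); cv2.imwrite(f"pics/{n}2.png",c["image"])
np.savez(f"{n}2.npz",**{k:c[k] for k in c})
for t in("port","entry_mark","lock_mark","stand"):
            print(t,[(d["confidence"],d["centre"]) for d in mark_of(c,t)][:4])
P=cloud(c);H=hsv(c);h,s,v=[H[...,i] for i in range(3)]
ok=np.isfinite(P).all(-1)
for nm,m in (("y",(h>18)&(h<32)&(s>150)),("g",(h>45)&(h<75)&(s>150))):
    m=m&ok&(P[...,2]>.1); q=P[m]; print(nm,m.sum(),np.median(q,0),q.min(0),q.max(0))
m=ok&(P[...,2]>.155)&(P[...,2]<.19)&(np.hypot(P[...,0]-.62,P[...,1]+.15)<.055)&(s<60)
print(np.histogram(P[m][:,2],bins=np.arange(.155,.19,.002)))
E
```

```text
time_s: 4.45
tcp_pos: [0.6921, -0.1252, 0.2721]
ee_rot: [[0.0, -0.359, 0.933], [-0.0, 0.933, 0.359], [-1.0, -0.0, 0.0]]
wrist_force: [0.4, 0.2, -0.2]
gripper_width: 1.002
port [(0.26, [527.1, 215.1])]
entry_mark [(0.62, [354.8, 65.4])]
lock_mark [(0.7, [310.4, 51.2]), (0.64, [378.0, 247.1])]
stand []
y 7043 [ 0.65618966 -0.10408121  0.35008187] [ 0.57816746 -0.18301278  0.15602022] [ 0.70380232 -0.05865253  0.35507289]
g 440 [ 0.5965772  -0.17439894  0.17193932] [ 0.5874916  -0.21711615  0.16906181] [ 0.6887296  -0.16502933  0.32953466]
(array([   3,    2,    0,    0,    0,    1,  594, 4248,  261,  302,  356,
        292, 1475,   89,    0,    0,    0]), array([0.155, 0.157, 0.159, 0.161, 0.163, 0.165, 0.167, 0.169, 0.171,
       0.173, 0.175, 0.177, 0.179, 0.181, 0.183, 0.185, 0.187, 0.189]))
```

View pics/wrist2.png

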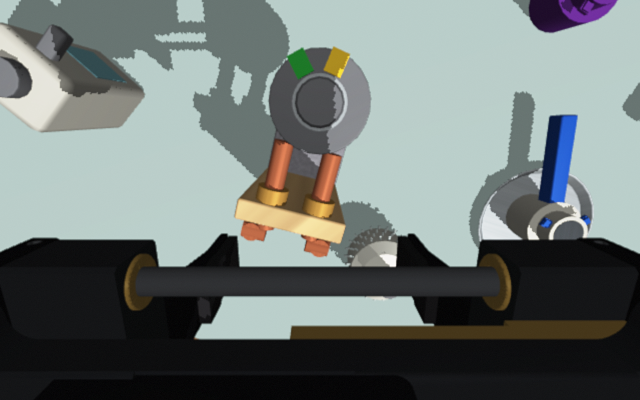

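The wrist picture shows the head at (320,100), with yellow at (337,62) and green at (300,63). The bowl handle is at (560,155) and is clearly blue. Next I fit the head axis and the mark angles.

```bash
python3 - <<'E'
import numpy as np,cv2
from h import cloud,hsv
from scipy.optimize import least_squares
c=dict(np.load("wrist2.npz")); P=cloud(c);H=hsv(c);h,s,v=[H[...,i] for i in range(3)]
ok=np.isfinite(P).all(-1)
near=ok&(np.hypot(P[...,0]-.62,P[...,1]+.15)<.05)
top=near&(P[...,2]>.167)&(P[...,2]<.173)
m=top.astype(np.uint8)
cn,_=cv2.findContours(m,cv2.RETR_EXTERNAL,cv2.CHAIN_APPROX_NONE)
cc=max(cn,key=cv2.contourArea)[:,0]
q=P[cc[:,1],cc[:,0]][:,:2]
f=lambda p:np.hypot(q[:,0]-p[0],q[:,1]-p[1])-p[2]
r=least_squares(f,[.62,-.15,.038],loss="soft_l1",f_scale=.001); print("rim",r.x,np.std(r.fun))
boss=near&(P[...,2]>.1785)&(P[...,2]<.184)&(v<130)
b=P[boss]; print("boss",b.mean(0),b.min(0),b.max(0))
cx=r.x[:2]
for nm,mm in (("y",(h>18)&(h<32)&(s>150)),("g",(h>45)&(h<75)&(s>150))):
    mm=mm&near; a=P[mm]; rr=np.hypot(*(a[:,:2]-cx).T); an=np.degrees(np.arctan2(a[:,1]-cx[1],a[:,0]-cx[0]))%360
    print(nm,mm.sum(),"z",a[:,2].min(),np.median(a[:,2]),a[:,2].max(),"r",rr.min(),rr.max(),"ang",np.median(an),an.mean(),np.percentile(an,[2,98]))
    e=a[rr>.035]; 
    ae=an[rr>.035]; print("  outer ang",np.percentile(ae,[2,98]).mean())
# board
bd=ok&(P[...,2]>.165)&(P[...,2]<.178)&(P[...,0]>.69-.03)&(P[...,0]<.76)&(np.abs(P[...,1]+.15)<.09)&(h>8)&(h<25)&(s>60)
w=P[bd]; rect=cv2.minAreaRect((w[:,:2]*1000).astype(np.float32)); print("board",bd.sum(),np.median(w[:,2]),rect)
bx=np.array(rect[0])/1000-cx; print("stand x ang",np.degrees(np.arctan2(bx[1],bx[0])),np.hypot(*bx))
# bowl handle
bl=ok&(h>105)&(h<122)&(s>140)&(P[...,2]>.045)&(P[...,2]<.057)&(P[...,0]<.62)
w=P[bl]; rect=cv2.minAreaRect((w[:,:2]*1000).astype(np.float32)); print("handle",bl.sum(),np.median(w[:,2]),rect,w[:,:2].mean(0))
# white neck top
E
```

```text
rim [ 0.61586884 -0.1521411   0.03734428] 0.00044317533308939393
boss [ 0.61632712 -0.15338365  0.17991767] [ 0.59984553 -0.16882521  0.17850181] [ 0.63274849 -0.13556373  0.18241836]
y 460 z 0.16902342482434193 0.17185157036420967 0.17399452702356044 r 0.021191857670222237 0.037966128179767605 ang 177.47401806468474 177.40343992633595 [163.94158327 190.90540346]
  outer ang 177.1357972278496
g 439 z 0.16906181167255763 0.17193721927476047 0.1742981223095642 r 0.021290076975810573 0.03813292216405931 ang 228.9769283564454 229.1497201250381 [216.51307641 241.99844865]
  outer ang 228.83098898067198
board 3031 0.17007215885523314 ((699.849853515625, -142.72564697265625), (59.227542877197266, 89.78209686279297), 7.063792705535889)
stand x ang 6.396949884579472 0.08450717246477178
handle 1654 0.05209686161289673 ((570.9768676757812, 128.6297607421875), (99.85983276367188, 19.6898193359375), 24.986331939697266) [0.57010267 0.12582091]
```

```bash
python3 -m creep '[[1,-20,30,0,0.02],[1,-45,75,0,0.04],[0.7,-70,118,0,0.057],[0.6,-95,160,0,0.057],[0.6,-120,203,0,0.057],[0.6,-138,234,-20,0.057],[0.6,-143,243,-60,0.057],[0.6,-143,243,-100,0.057]]'
python3 - <<'E'
from h import *
s=sense();print(s["tcp_pos"])
c=capture("wrist"); cv2.imwrite("pics/wrist3.png",c["image"])
P=cloud(c);H=hsv(c);h,ss,v=[H[...,i] for i in range(3)]
ok=np.isfinite(P).all(-1)
bl=ok&(h>105)&(h<122)&(ss>140)&(P[...,2]>.045)&(P[...,2]<.057)
w=P[bl]; rect=cv2.minAreaRect((w[:,:2]*1000).astype(np.float32)); print("handle",bl.sum(),np.median(w[:,2]),rect)
p=s["tcp_pos"].copy(); p[2]=.052; print(proj(c,p), np.degrees(np.arctan2(s["ee_rot"][1,2],s["ee_rot"][0,2])))
E
```

```text
time_s: 5.5
tcp_pos: [0.5485, 0.1198, 0.1739]
ee_rot: [[0.006, -0.414, 0.91], [0.002, 0.91, 0.414], [-1.0, -0.0, 0.007]]
wrist_force: [0.4, 0.2, 0.1]
gripper_width: 0.616
[0.54853383 0.11981016 0.17393986]
handle 1916 0.05237159427380042 ((565.4329223632812, 126.47762298583984), (88.89324951171875, 17.459896087646484), 24.23717498779297)
(np.float64(316.66680169652284), np.float64(200.22571128620743)) 24.48218617762545
```

View pics/wrist3.png

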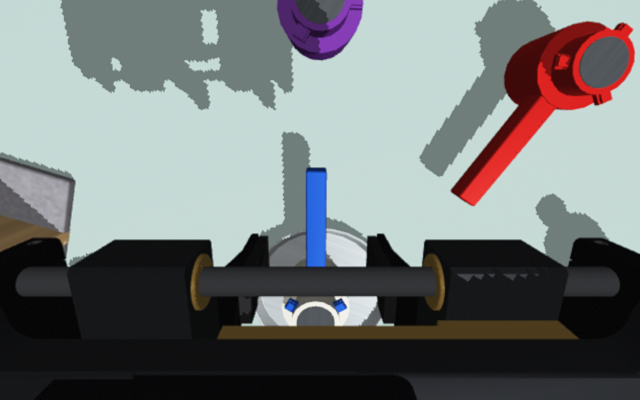

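The handle is centred between the jaws, at column 316, with its end at row 168. I'll go down now and close.

```bash
python3 -m creep '[[0.6,0,-1,-30,0],[0.6,0,-1,-65,0],[0.6,0,-1,-100,0],[0.6,0,-1,-120,0],[0.6,0,-1,-130,0],[0.6,0,-1,-133,0],[0.6,0,-1,-133,0],[0.6,0,-1,-133,0]]'; python3 -m creep '[[0.4,0,0,0,0],[0.3,0,0,0,0],[0.2,0,0,0,0],[0.1,0,0,0,0],[0,0,0,0,0],[0,0,0,0,0],[0,0,0,0,0],[0,0,0,0,0]]'
```

```text
time_s: 6.35
tcp_pos: [0.5452, 0.117, 0.0343]
ee_rot: [[-0.006, -0.412, 0.911], [-0.001, 0.911, 0.412], [-1.0, 0.001, -0.006]]
wrist_force: [0.5, -0.3, -0.4]
gripper_width: 0.599
time_s: 7.15
tcp_pos: [0.5452, 0.117, 0.0343]
ee_rot: [[-0.006, -0.412, 0.911], [-0.001, 0.911, 0.412], [-1.0, 0.001, -0.006]]
wrist_force: [-0.8, -0.3, -0.1]
gripper_width: 0.202
```

```bash
python3 -m creep '[[0.3,0,0,0,0],[0.4,0,0,0,0],[0.4,2,1,3,0],[0.4,2,1,6.5,0],[0.4,2,1,6.5,0],[0.4,2,1,6.5,0],[0.3,2,1,6.5,0],[0.2,2,1,6.5,0]]'; python3 -m creep '[[0,0,0,0,0],[0,0,0,0,0],[0,0,0,0,0],[0,0,0,0,0],[0,0,0,0,0],[0,0,0,0,0],[0,0,0,0,0],[0,0,0,0,0]]'; python3 -m creep '[[0,0,0,2,0],[0,0,0,5,0],[0,0,0,10,0],[0,0,0,20,0],[0,0,0,30,0],[0,0,0,35,0],[0,0,0,35,0],[0,0,0,35,0]]'
python3 - <<'E'
from h import *
s=sense();print(s)
c=capture("wrist"); cv2.imwrite("pics/wrist4.png",c["image"])
E
```

```text
time_s: 7.95
tcp_pos: [0.5471, 0.1179, 0.0407]
ee_rot: [[-0.006, -0.412, 0.911], [-0.001, 0.911, 0.412], [-1.0, 0.001, -0.006]]
wrist_force: [-0.8, 0.4, -0.2]
gripper_width: 0.295
time_s: 8.75
tcp_pos: [0.5471, 0.1179, 0.0407]
ee_rot: [[-0.006, -0.412, 0.911], [-0.001, 0.911, 0.412], [-1.0, 0.001, -0.007]]
wrist_force: [0.7, -0.1, -0.1]
gripper_width: 0.205
time_s: 9.55
tcp_pos: [0.5469, 0.1179, 0.0759]
ee_rot: [[-0.006, -0.411, 0.911], [-0.001, 0.911, 0.411], [-1.0, 0.001, -0.006]]
wrist_force: [-0.7, 0.5, -3.3]
gripper_width: 0.206
{'time_s': 9.55, 'joints': array([ 28.69742367,  25.9351252 , -20.37201363,  -0.16361868,
       -44.05342106, -94.28235456]), 'joint_velocities': array([ 0.00844536,  0.66859177, -0.49329385, -0.1066647 ,  0.04540409,
        0.0428946 ]), 'effort': array([ 2.07284291e-02, -3.93573010e+01,  1.49593198e+01,  3.41968663e+00,
        1.51394606e-01,  5.21831971e-04]), 'tcp_pos': array([0.54688292, 0.11785192, 0.075854  ]), 'ee_rot': array([[-0.00647162, -0.4114637 ,  0.91140317],
       [-0.00127904,  0.91142492,  0.41146443],
       [-0.99997824,  0.00149712, -0.00642467]]), 'wrist_force': array([-0.65794829,  0.51584707, -3.27206564]), 'moment': array([-0.09516677,  0.21382907, -0.01725461]), 'gripper_width': 0.20551214416741428}
```

View pics/wrist4.png

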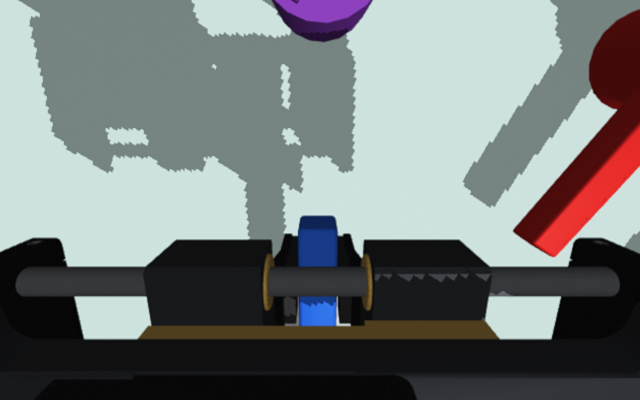

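The bowl is held by the handle at (317,260). I'll check how it hangs in the grip (pitch and offset) with the top and scene cameras.

```bash
python3 - <<'E'
from h import *
s=sense(); t=s["tcp_pos"]; a=np.arctan2(s["ee_rot"][1,2],s["ee_rot"][0,2]); u=np.array([np.cos(a),np.sin(a)]); n=np.array([-u[1],u[0]])
for nm in("top","scene"):
    c=capture(nm); P=cloud(c); img=c["image"]
    k=proj(c,[.62,.15,.1]); k=[int(x) for x in k]
    cv2.imwrite(f"pics/{nm}5.png",cv2.resize(img[max(0,k[1]-50):k[1]+50,k[0]-70:k[0]+70],None,fx=5,fy=5,interpolation=cv2.INTER_CUBIC))
    H=hsv(c);h,ss,v=[H[...,i] for i in range(3)]
    ok=np.isfinite(P).all(-1)
    R=(P[...,:2]-t[:2])@u; T=(P[...,:2]-t[:2])@n
    b=ok&(h>105)&(h<122)&(ss>120)&(P[...,2]>.05)&(R>20e-3)&(R<.15)&(abs(T)<.04)
    print(nm); 
    for r,tt,z in sorted(zip(R[b]*1e3,T[b]*1e3,P[...,2][b]*1e3)): print("%.0f,%.0f,%.0f"%(r,tt,z),end="; ")
    w=ok&(P[...,2]>.095)&(abs(R-.105)<.035)&(abs(T)<.035)
    print("\nneck",w.sum(),R[w].mean(),T[w].mean(),np.percentile(P[...,2][w],[5,50,95,100]))
    for mark in("bowl_lug","bowl","bowl_grip"):
        print(mark,[(d["confidence"],d["centre"]) for d in mark_of(c,mark)][:4], proj(c,[*(t[:2]+u*.105),t[2]-.038]),proj(c,[*(t[:2]+u*.134),t[2]+.027]))
E
```

```text
top
98,23,95; 129,3,101; 131,-1,103; 132,1,104; 134,4,99; 
neck 101 0.11327541712915137 0.0009706615849238803 [0.10142686 0.10653104 0.11184764 0.11400091]
bowl_lug [(0.89, [417.3, 291.4]), (0.72, [277.7, 169.4]), (0.6, [313.4, 244.3])] (np.float64(282.2380180726104), np.float64(182.31867240382303)) (np.float64(277.15871306728), np.float64(170.2651504104895))
bowl [(0.91, [314.9, 258.4]), (0.75, [284.1, 182.1]), (0.74, [414.0, 284.2])] (np.float64(282.2380180726104), np.float64(182.31867240382303)) (np.float64(277.15871306728), np.float64(170.2651504104895))
bowl_grip [(0.76, [424.4, 251.5]), (0.75, [308.6, 288.7]), (0.6, [253.8, 234.1])] (np.float64(282.2380180726104), np.float64(182.31867240382303)) (np.float64(277.15871306728), np.float64(170.2651504104895))
scene
22,-8,85; 22,-5,90; 23,1,88; 23,8,85; 23,4,87; 24,-6,87; 25,-3,87; 26,7,85; 26,0,88; 26,3,87; 27,3,82; 28,-7,87; 28,-7,76; 29,-4,87; 31,-1,89; 31,-8,86; 31,-5,85; 32,-2,85; 33,2,85; 34,8,79; 35,4,93; 35,-2,84; 36,-9,82; 36,-6,86; 36,4,88; 36,-14,132; 36,-18,129; 38,0,87; 40,-0,84; 40,3,89; 40,-7,87; 40,-4,81; 42,5,85; 43
[... 465 characters left out ...]
eck 186 0.11041736098578889 -0.00199849680340897 [0.09866969 0.10749024 0.11314187 0.11732581]
bowl_lug [(0.97, [401.9, 160.8]), (0.68, [259.0, 131.7]), (0.57, [365.1, 233.4]), (0.51, [339.5, 172.2])] (np.float64(361.38917733150436), np.float64(234.04259747113224)) (np.float64(365.3825983638227), np.float64(230.41302696731117))
bowl [(0.86, [255.8, 145.9]), (0.75, [400.8, 178.1]), (0.55, [339.9, 180.2])] (np.float64(361.38917733150436), np.float64(234.04259747113224)) (np.float64(365.3825983638227), np.float64(230.41302696731117))
bowl_grip [(0.65, [392.1, 196.2])] (np.float64(361.38917733150436), np.float64(234.04259747113224)) (np.float64(365.3825983638227), np.float64(230.41302696731117))
```

View pics/scene5.png

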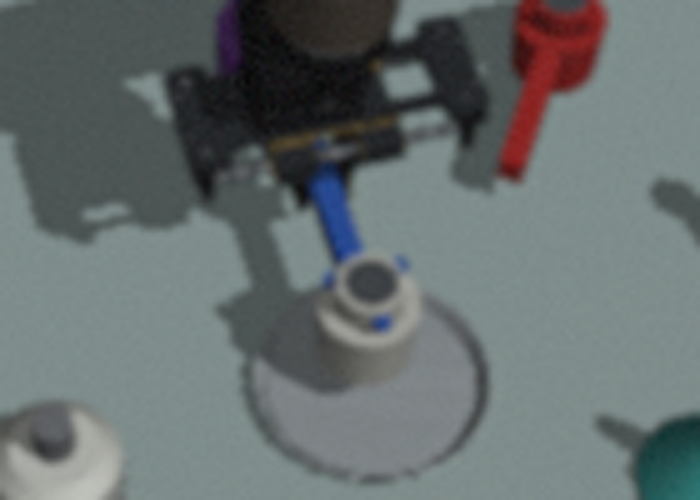

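View pics/top5.png

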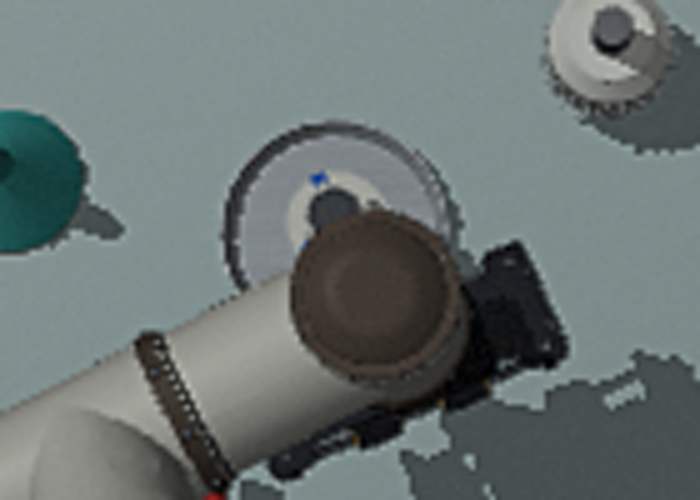

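```bash
python3 -m creep '[[0,-8,-15,0,-0.04],[0,-20,-45,0,-0.13],[0,-35,-85,0,-0.24],[0,-50,-130,0,-0.36],[0,-65,-175,0,-0.45],[0,-77,-220,0,-0.471],[0,-77,-252,0,-0.471],[0,-77,-266,0,-0.471]]'; python3 -m creep '[[0,0,0,0,0],[0,0,0,0,0],[0,0,0,0,0],[0,0,0,0,0],[0,0,0,0,0],[0,0,0,0,0],[0,0,0,0,0],[0,0,0,0,0]]';python3 - <<'E'
from h import *
s=sense();print(s["tcp_pos"],np.degrees(np.arctan2(s["ee_rot"][1,2],s["ee_rot"][0,2])),s["wrist_force"],s["moment"])
E
```

```text
time_s: 10.8
tcp_pos: [0.4684, -0.151, 0.0756]
ee_rot: [[-0.007, 0.051, 0.999], [0.001, 0.999, -0.051], [-1.0, 0.001, -0.007]]
wrist_force: [0.8, 0.3, -1.9]
gripper_width: 0.199
time_s: 11.6
tcp_pos: [0.4685, -0.1509, 0.0756]
ee_rot: [[-0.007, 0.051, 0.999], [0.001, 0.999, -0.051], [-1.0, 0.001, -0.007]]
wrist_force: [0.2, 0.1, -2.2]
gripper_width: 0.205
[ 0.46846852 -0.15085137  0.07564514] -2.9278682604283293 [ 0.19522398  0.12129383 -2.23474393] [-0.00807528  0.20953476  0.06236052]
```

```bash
python3 -m creep '[[0,5,1,0,0],[0,15,2,0,0],[0,26,3,0,0],[0,36,3,0,0],[0,42,3,0,0.004],[0,42.6,3,0,0.004],[0,42.6,3,0,0.004],[0,42.6,3,0,0.004]]';python3 - <<'E'
from h import *
s=sense();print(s["tcp_pos"],np.degrees(np.arctan2(s["ee_rot"][1,2],s["ee_rot"][0,2])),s["wrist_force"],s["moment"])
for nm in("wrist","scene","top"):
    c=capture(nm); img=c["image"]
    if nm!="wrist":
        k=[int(x) for x in proj(c,[.60,-.15,.13])]
        img=cv2.resize(img[max(0,k[1]-50):k[1]+50,k[0]-60:k[0]+60],None,fx=5,fy=5,interpolation=cv2.INTER_CUBIC)
    cv2.imwrite(f"pics/{nm}6.png",img)
E
```

```text
time_s: 12.4
tcp_pos: [0.5105, -0.1479, 0.0754]
ee_rot: [[-0.008, 0.047, 0.999], [0.002, 0.999, -0.047], [-1.0, 0.001, -0.008]]
wrist_force: [-0.4, 0.9, -2.1]
gripper_width: 0.206
[ 0.51049513 -0.1479014   0.07544447] -2.7163281638989143 [-0.379217    0.91078834 -2.13814171] [ 0.02833725  0.21222676 -0.01782391]
```

View pics/scene6.png

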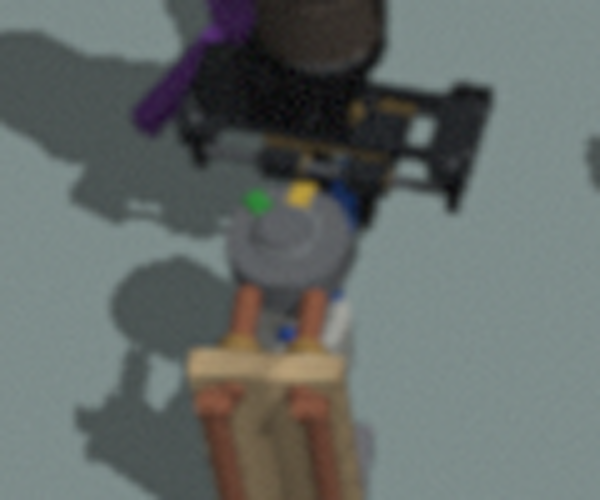

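View pics/wrist6.png

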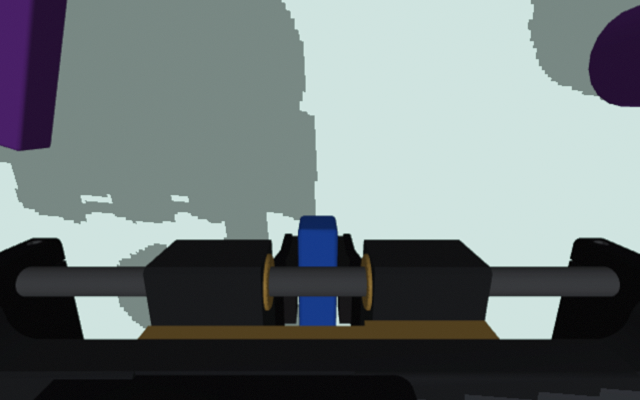

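View pics/top6.png

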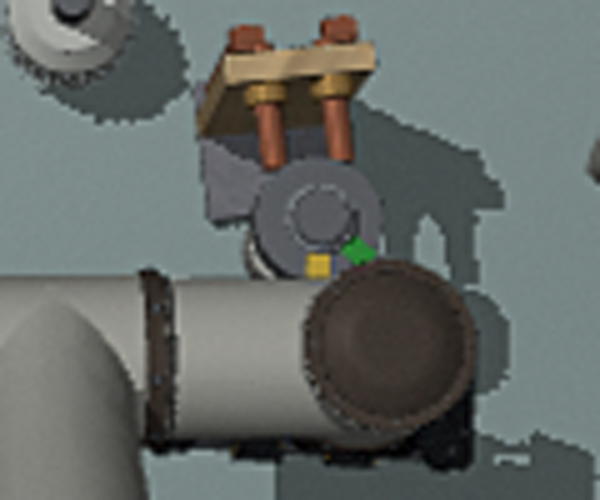

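```bash
python3 - <<'E'
from h import *
c=capture("scene");P=cloud(c)
k=[int(x) for x in proj(c,[.60,-.15,.13])]
print("seen lugs",k[0]-60+287/5.,k[1]-50+333/5., k[0]-60+337/5.,k[1]-50+293/5.)
C=np.array([.6153,-.1529]);
for a in(-2.7,-2.7+120,-2.7+240):
    r=.0275;print(a,proj(c,[C[0]+r*np.cos(np.radians(a)),C[1]+r*np.sin(np.radians(a)),.103]))
print("yellow",proj(c,[.616-.038,-.151,.170]),k[0]-60+302/5,k[1]-50+190/5)
# world of lug pixels by ray at z .103
for uv in((287,333),(337,293)): print(rayz(c,(k[0]-60+uv[0]/5-.4,k[1]-50+uv[1]/5-.4),.1035))
H=hsv(c);h,ss,v=[H[...,i] for i in range(3)]
b=(h>105)&(h<122)&(ss>120)&(abs(P[...,0]-.62)<.06)&(abs(P[...,1]+.15)<.06)
for y,x in zip(*np.where(b)): print(x,y,np.round(P[y,x],3),np.round(rayz(c,(x,y),.1035)[:2],4))
E
```

```text
seen lugs 262.4 208.6 272.4 200.6
-2.7 (np.float64(261.549329825607), np.float64(208.30866041168292))
117.3 (np.float64(272.600587344528), np.float64(199.12454618436797))
237.3 (np.float64(258.0324078363103), np.float64(196.50287339359662))
yellow (np.float64(265.451220568334), np.float64(178.84999101300565)) 265.4 180.0
[ 0.64246727 -0.15278396  0.1035    ]
[ 0.60741462 -0.1292434   0.1035    ]
261 208 [ 0.646 -0.154  0.109] [ 0.6423 -0.156 ]
262 208 [ 0.645 -0.152  0.108] [ 0.6417 -0.153 ]
261 209 [ 0.646 -0.155  0.103] [ 0.6459 -0.1551]
262 209 [ 0.645 -0.152  0.103] [ 0.6454 -0.1521]
```

```bash
python3 - <<'E'
from h import *
c=capture("scene");P=cloud(c)
r=np.hypot(P[...,0]-.616,P[...,1]+.1525)
for col in range(254,276,1):
    print(col,[(y,int(P[y,col,2]*1000),int(r[y,col]*1000)) for y in range(190,206) if P[y,col,2]>.08 and .02<r[y,col]<.045])
print(proj(c,[.616+.038,-.1525+.0,.13]),proj(c,[.616+.038,-.1525,.14]))
E
```

```text
254 [(190, 169, 24), (191, 169, 25), (192, 168, 26), (193, 169, 28), (194, 172, 31), (195, 170, 33), (196, 170, 35), (197, 166, 36), (198, 164, 38), (199, 160, 39), (200, 162, 43)]
255 [(190, 174, 21), (191, 169, 22), (192, 163, 22), (193, 169, 25), (194, 171, 28), (195, 169, 30), (196, 166, 32), (197, 164, 34), (198, 165, 37), (199, 160, 37), (200, 161, 41)]
256 [(192, 174, 23), (193, 166, 22), (194, 165, 24), (195, 169, 28), (196, 170, 32), (197, 171, 36), (198, 168, 37), (199, 167, 40), (200, 163, 41), (201, 162, 44)]
257 [(192, 172, 20), (193, 169, 21), (194, 166, 22), (195, 172, 29), (196, 169, 30), (197, 170, 34), (198, 169, 37), (199, 163, 36), (200, 162, 39), (201, 157, 39), (202, 149, 38), (203, 140, 36), (204, 83, 24), (205, 86, 24)]
258 [(192, 175, 20), (193, 174, 22), (195, 168, 25), (196, 168, 28), (197, 166, 31), (198, 173, 39), (199, 169, 40), (200, 167, 42), (201, 155, 37), (202, 148, 36), (203, 140, 35), (204, 110, 22), (205, 104, 23)]
259 [(193, 176, 22), (194, 169, 21), (195, 167, 23), (196, 168, 27), (197, 165, 29), (198, 170, 36), (199, 171, 40), (200, 156, 33), 
[... 2532 characters left out ...]
9, 24), (202, 89, 24), (203, 84, 23), (204, 89, 23), (205, 83, 22)]
273 [(190, 170, 34), (191, 173, 36), (192, 169, 36), (193, 164, 35), (194, 163, 37), (195, 157, 36), (196, 153, 36), (197, 152, 37), (198, 147, 37), (199, 147, 39), (200, 104, 27), (201, 101, 27), (202, 86, 27), (203, 91, 26), (204, 91, 26), (205, 86, 26)]
274 [(190, 162, 35), (191, 168, 37), (192, 164, 37), (193, 162, 38), (194, 160, 38), (195, 154, 38), (196, 150, 37), (197, 150, 39), (202, 82, 31), (204, 90, 29), (205, 90, 30)]
275 [(192, 151, 37), (193, 150, 37), (194, 142, 37), (195, 143, 37)]
(np.float64(260.31369160772726), np.float64(206.27213152245878)) (np.float64(259.9759483274696), np.float64(204.36570793942153))
```

```bash
python3 -m creep '[[0,1,0,5,0],[0,1,0,11,0],[0,1,0,17,0],[0,1,0,22,0],[0,1,0,25,0],[0,1,0,26,0],[0,1,0,26,0],[0,1,0,26,0]]'; python3 -m creep '[[0,0,0,1,0],[0,0,0,2,0],[0,0,0,3,0],[0,0,0,4,0],[0,0,0,5,0],[0,0,0,5,0],[0,0,0,5,0],[0,0,0,5,0]]';python3 - <<'E'
from h import *
s=sense();print(s["tcp_pos"],np.degrees(np.arctan2(s["ee_rot"][1,2],s["ee_rot"][0,2])),s["wrist_force"],s["moment"])
E
```

```text
time_s: 13.45
tcp_pos: [0.5116, -0.1478, 0.1015]
ee_rot: [[-0.008, 0.047, 0.999], [0.002, 0.999, -0.047], [-1.0, 0.001, -0.008]]
wrist_force: [-0.6, -0.5, -2.4]
gripper_width: 0.206
time_s: 14.25
tcp_pos: [0.5116, -0.1479, 0.1065]
ee_rot: [[-0.008, 0.047, 0.999], [0.002, 0.999, -0.047], [-1.0, 0.001, -0.008]]
wrist_force: [0.3, -0.3, -2.0]
gripper_width: 0.199
[ 0.51159404 -0.14785555  0.1064921 ] -2.7074499600700515 [ 0.27384627 -0.3254227  -2.04442084] [-0.05209137  0.18400289 -0.03151008]
```

```bash
for i in 1; do python3 -m creep '[[0,0,0,0.5,0],[0,0,0,1,0],[0,0,0,1.5,0],[0,0,0,2,0],[0,0,0,2.5,0],[0,0,0,3,0],[0,0,0,3,0],[0,0,0,3,0]]'; done; python3 -c "
from station import *
s=sense();print(s['wrist_force'],s['moment'])"; python3 -m creep '[[0,0,0,0.5,0],[0,0,0,1,0],[0,0,0,1.5,0],[0,0,0,2,0],[0,0,0,2.5,0],[0,0,0,3,0],[0,0,0,3,0],[0,0,0,3,0]]'; python3 -c "
from station import *
s=sense();print(s['wrist_force'],s['moment'])"
```

```text
time_s: 15.05
tcp_pos: [0.5116, -0.1479, 0.1095]
ee_rot: [[-0.008, 0.047, 0.999], [0.002, 0.999, -0.047], [-1.0, 0.001, -0.008]]
wrist_force: [0.2, -0.5, -1.8]
gripper_width: 0.204
[ 0.16874492 -0.50934302 -1.7836349 ] [ 0.03121942  0.22132116 -0.01272724]
time_s: 15.85
tcp_pos: [0.5115, -0.1479, 0.1124]
ee_rot: [[-0.008, 0.047, 0.999], [0.002, 0.999, -0.047], [-1.0, 0.001, -0.008]]
wrist_force: [-0.4, 0.8, -1.9]
gripper_width: 0.202
[-0.37691143  0.84572243 -1.89278397] [-0.02661333  0.14838509 -0.00437279]
```

```bash
cat > f.py <<'E'
from station import *
import numpy as np
F=[];M=[]
for i in range(4):
    capture("wrist"); s=sense(); F.append(s["wrist_force"]);M.append(s["moment"])
print("F",np.round(np.mean(F,0),2),"M",np.round(np.mean(M,0),3),s["tcp_pos"])
E
python3 -m creep '[[0,0,0,0.5,0],[0,0,0,1,0],[0,0,0,1.5,0],[0,0,0,2,0],[0,0,0,2.5,0],[0,0,0,2.5,0],[0,0,0,2.5,0],[0,0,0,2.5,0]]'; python3 f.py
```

```text
time_s: 16.65
tcp_pos: [0.5112, -0.1478, 0.1148]
ee_rot: [[-0.009, 0.047, 0.999], [0.002, 0.999, -0.047], [-1.0, 0.001, -0.009]]
wrist_force: [-0.4, -0.2, -4.3]
gripper_width: 0.201
F [-0.81  0.01 -4.52] M [-0.067  0.605 -0.017] [ 0.51125294 -0.14783695  0.11480152]
```

There is gentle contact of about 2.4 N, mostly on the far (+x) side. I'll back off, shift towards the robot by 1.5 mm and feel again.

```bash
python3 -m creep '[[0,0,0,-1,0],[0,-0.7,0,-2,0],[0,-1.5,0,-2,0],[0,-1.5,0,-1.5,0],[0,-1.5,0,-1,0],[0,-1.5,0,-0.5,0],[0,-1.5,0,0,0],[0,-1.5,0,0,0]]'; python3 f.py
```

```text
time_s: 17.65
tcp_pos: [0.5099, -0.1479, 0.115]
ee_rot: [[-0.008, 0.047, 0.999], [0.002, 0.999, -0.047], [-1.0, 0.001, -0.008]]
wrist_force: [0.9, -0.3, -2.3]
gripper_width: 0.201
F [-0.05  0.09 -2.35] M [0.006 0.2   0.004] [ 0.50969816 -0.14784513  0.11474971]
```

The contact is gone, so it was a radial offset. I'll keep the shift, add a little more, and rise.

```bash
python3 -m creep '[[0,-0.5,0,0.5,0],[0,-0.7,0,1,0],[0,-0.7,0,1.5,0],[0,-0.7,0,2,0],[0,-0.7,0,2.5,0],[0,-0.7,0,2.5,0],[0,-0.7,0,2.5,0],[0,-0.7,0,2.5,0]]'; python3 f.py
```

```text
time_s: 18.65
tcp_pos: [0.509, -0.1478, 0.1173]
ee_rot: [[-0.009, 0.047, 0.999], [0.002, 0.999, -0.047], [-1.0, 0.001, -0.009]]
wrist_force: [0.3, 0.4, -2.3]
gripper_width: 0.201
F [-0.31  0.01 -1.69] M [-0.027  0.169  0.008] [ 0.50901251 -0.14783317  0.11723358]
```

```bash
python3 -m creep '[[0,0,0,0.5,0],[0,0,0,1,0],[0,0,0,1.5,0],[0,0,0,2,0],[0,0,0,2.5,0],[0,0,0,2.5,0],[0,0,0,2.5,0],[0,0,0,2.5,0]]'; python3 f.py
```

```text
time_s: 19.65
tcp_pos: [0.5089, -0.1478, 0.1196]
ee_rot: [[-0.009, 0.047, 0.999], [0.002, 0.999, -0.047], [-1.0, 0.001, -0.009]]
wrist_force: [-0.4, -0.9, -2.6]
gripper_width: 0.207
F [-0.39  0.01 -3.07] M [-0.003  0.254 -0.005] [ 0.50892173 -0.1478181   0.11967278]
```

```bash
python3 -m creep '[[0,0,0,0.5,0],[0,0,0,1,0],[0,0,0,1.5,0],[0,0,0,2,0],[0,0,0,2.5,0],[0,0,0,3,0],[0,0,0,3,0],[0,0,0,3,0]]'; python3 f.py;  python3 -m creep '[[0,0,0,0.5,0],[0,0,0,1,0],[0,0,0,1.5,0],[0,0,0,2,0],[0,0,0,2,0],[0,0,0,2,0],[0,0,0,2,0],[0,0,0,2,0]]'; python3 f.py
```

```text
time_s: 20.65
tcp_pos: [0.5088, -0.1478, 0.1226]
ee_rot: [[-0.009, 0.047, 0.999], [0.002, 0.999, -0.047], [-1.0, 0.001, -0.009]]
wrist_force: [0.3, 1.1, -3.7]
gripper_width: 0.2
F [-0.49  0.03 -3.84] M [-0.022  0.318 -0.009] [ 0.50885196 -0.14783129  0.12262718]
time_s: 21.65
tcp_pos: [0.5088, -0.1478, 0.1246]
ee_rot: [[-0.009, 0.047, 0.999], [0.002, 0.999, -0.047], [-1.0, 0.001, -0.009]]
wrist_force: [0.3, 0.2, -5.0]
gripper_width: 0.204
F [-0.25 -0.11 -3.87] M [-0.014  0.356  0.001] [ 0.50879648 -0.14780333  0.12458173]
```

```bash
python3 -m creep '[[0,0,0,0.3,0],[0,0,0,0.6,0],[0,0,0,1,0],[0,0,0,1.3,0],[0,0,0,1.5,0],[0,0,0,1.5,0],[0,0,0,1.5,0],[0,0,0,1.5,0]]'; python3 f.py
```

```text
time_s: 22.65
tcp_pos: [0.5087, -0.1478, 0.126]
ee_rot: [[-0.01, 0.047, 0.999], [0.002, 0.999, -0.047], [-1.0, 0.001, -0.01]]
wrist_force: [0.5, -0.2, -4.8]
gripper_width: 0.203
F [ 0.11  0.23 -4.46] M [0.018 0.385 0.023] [ 0.5087597  -0.1478392   0.12607612]
```

```bash
python3 -m creep '[[0,0,0,0.2,0],[0,0,0,0.4,0],[0,0,0,0.6,0],[0,0,0,0.8,0],[0,0,0,0.8,0],[0,0,0,0.8,0],[0,0,0,0.8,0],[0,0,0,0.8,0]]'; python3 f.py
```

```text
time_s: 23.65
tcp_pos: [0.5087, -0.1478, 0.1269]
ee_rot: [[-0.01, 0.048, 0.999], [0.002, 0.999, -0.048], [-1.0, 0.001, -0.01]]
wrist_force: [-1.1, -0.1, -3.7]
gripper_width: 0.206
F [-0.15 -0.36 -4.52] M [-0.01   0.397 -0.003] [ 0.50873582 -0.1478281   0.12685125]
```

```bash
python3 -m creep '[[0,0,0,0.2,0],[0,0,0,0.4,0],[0,0,0,0.6,0],[0,0,0,0.8,0],[0,0,0,0.8,0],[0,0,0,0.8,0],[0,0,0,0.8,0],[0,0,0,0.8,0]]'; python3 f.py
```

```text
time_s: 24.65
tcp_pos: [0.5087, -0.1478, 0.1276]
ee_rot: [[-0.01, 0.047, 0.999], [0.002, 0.999, -0.047], [-1.0, 0.001, -0.01]]
wrist_force: [0.1, -0.1, -6.0]
gripper_width: 0.206
F [-0.35 -0.25 -4.45] M [-0.01   0.402  0.001] [ 0.50871846 -0.14782728  0.12764399]
```

Inserted: the lug tops are well above the underside and the seal is felt at about 2.3 N. Next I work out the arc for the twist.

```bash
cat > arc.py <<'E'
import numpy as np,sys
from station import *
A=np.array([float(sys.argv[1]),float(sys.argv[2])]);rho=float(sys.argv[3])
s=sense();u=s["ee_rot"][:2,2];a=np.arctan2(u[1],u[0]);t=s["tcp_pos"][:2]
print("axis now",t+rho*u/np.linalg.norm(u),"ang",np.degrees(a))
for d in map(float,sys.argv[4:]):
    b=a+np.radians(d);p=A-rho*np.array([np.cos(b),np.sin(b)])-t
    print(d,np.round(p*1e3,1),round(np.radians(d),3))
E
python3 arc.py .6146 -.1528 .106 2 4 6 8 10 12
```

```text
axis now [ 0.61459885 -0.15286145] ang -2.722123280022425
2.0 [-0.1 -3.6] 0.035
4.0 [-0.1 -7.3] 0.07
6.0 [  0.1 -11. ] 0.105
8.0 [  0.3 -14.7] 0.14
10.0 [  0.7 -18.4] 0.175
12.0 [  1.3 -22.1] 0.209
```

```bash
python3 -m creep '[[0,0,0,0.3,0],[0,-0.1,-3.6,0.4,0.035],[0,-0.1,-7.3,0.4,0.07],[0,0.1,-11,0.4,0.105],[0,0.3,-14.7,0.4,0.14],[0,0.7,-18.4,0.4,0.175],[0,0.7,-18.4,0.4,0.175],[0,0.7,-18.4,0.4,0.175]]'; python3 f.py; python3 arc.py .6146 -.1528 .106 3 6 9 12 15
```

```text
time_s: 25.65
tcp_pos: [0.5095, -0.1661, 0.128]
ee_rot: [[-0.01, -0.126, 0.992], [0.0, 0.992, 0.126], [-1.0, 0.001, -0.01]]
wrist_force: [0.1, 0.4, -3.8]
gripper_width: 0.2
F [-0.1   0.02 -4.64] M [0.056 0.433 0.035] [ 0.50942827 -0.16613636  0.12808909]
axis now [ 0.61456988 -0.15267374] ang 7.296603201428794
3.0 [ 0.9 -5.6] 0.052
6.0 [  2. -11.] 0.105
9.0 [  3.4 -16.4] 0.157
12.0 [  5.1 -21.7] 0.209
15.0 [  7.1 -26.9] 0.262
```

```bash
python3 -m creep '[[0,0.9,-5.6,0,0.052],[0,2,-11,0,0.105],[0,3.4,-16.4,0,0.157],[0,5.1,-21.7,0,0.209],[0,7.1,-26.9,0,0.262],[0,7.1,-26.9,0,0.262],[0,7.1,-26.9,0,0.262],[0,7.1,-26.9,0,0.262]]'; python3 f.py; python3 arc.py .6146 -.1528 .106 3 6 9 12 15
```

```text
time_s: 26.65
tcp_pos: [0.5165, -0.193, 0.1281]
ee_rot: [[-0.009, -0.379, 0.925], [-0.003, 0.925, 0.379], [-1.0, 0.001, -0.01]]
wrist_force: [0.3, 0.0, -4.4]
gripper_width: 0.203
F [-0.13 -0.2  -4.45] M [-0.225  0.407 -0.011] [ 0.51652182 -0.19298754  0.12811193]
axis now [ 0.61459713 -0.1527727 ] ang 22.29561013029585
3.0 [ 2.2 -5.1] 0.052
6.0 [  4.7 -10.1] 0.105
9.0 [  7.5 -14.9] 0.157
12.0 [ 10.5 -19.5] 0.209
15.0 [ 13.8 -24. ] 0.262
```

```bash
python3 -m creep '[[0,2.2,-5.1,0,0.052],[0,4.7,-10.1,0,0.105],[0,7.5,-14.9,0,0.157],[0,10.5,-19.5,0,0.209],[0,13.8,-24,0,0.262],[0,13.8,-24,0,0.262],[0,13.8,-24,0,0.262],[0,13.8,-24,0,0.262]]'; python3 f.py; python3 arc.py .6146 -.1528 .106 2 4 6 8 9 10 11 12
```

```text
time_s: 27.65
tcp_pos: [0.5303, -0.2169, 0.1282]
ee_rot: [[-0.008, -0.605, 0.796], [-0.005, 0.796, 0.605], [-1.0, 0.001, -0.01]]
wrist_force: [-0.3, -0.5, -4.0]
gripper_width: 0.202
F [ 0.38 -0.12 -4.7 ] M [-0.297  0.369 -0.006] [ 0.53031273 -0.21693583  0.12823028]
axis now [ 0.61464458 -0.15271638] ang 37.28959248757058
2.0 [ 2.2 -3. ] 0.035
4.0 [ 4.6 -5.8] 0.07
6.0 [ 7.1 -8.5] 0.105
8.0 [  9.7 -11.2] 0.14
9.0 [ 11.  -12.5] 0.157
10.0 [ 12.4 -13.8] 0.175
11.0 [ 13.8 -15. ] 0.192
12.0 [ 15.2 -16.2] 0.209
```

```bash
python3 -m creep '[[0,2.2,-3,0,0.035],[0,4.6,-5.8,0,0.07],[0,7.1,-8.5,0,0.105],[0,9.7,-11.2,0,0.14],[0,12.4,-13.8,0,0.175],[0,12.4,-13.8,0,0.175],[0,12.4,-13.8,0,0.175],[0,12.4,-13.8,0,0.175]]'; python3 f.py; python3 arc.py .6146 -.1528 .106 1 2 3 4 5 6 7 8
```

```text
time_s: 28.65
tcp_pos: [0.5426, -0.2307, 0.1282]
ee_rot: [[-0.007, -0.735, 0.678], [-0.006, 0.678, 0.735], [-1.0, 0.001, -0.01]]
wrist_force: [-1.1, 0.9, -4.3]
gripper_width: 0.201
F [-0.35 -0.   -4.46] M [-0.183  0.38   0.054] [ 0.5426709  -0.23067501  0.1282991 ]
axis now [ 0.61454556 -0.15276459] ang 47.30755282148182
1.0 [ 1.4 -1.3] 0.017
2.0 [ 2.8 -2.5] 0.035
3.0 [ 4.2 -3.7] 0.052
4.0 [ 5.7 -4.9] 0.07
5.0 [ 7.1 -6. ] 0.087
6.0 [ 8.6 -7.1] 0.105
7.0 [10.1 -8.2] 0.122
8.0 [11.6 -9.3] 0.14
```

```bash
python3 -m creep '[[0,0.7,-0.6,0,0.009],[0,1.4,-1.3,0,0.017],[0,2.1,-1.9,0,0.026],[0,2.8,-2.5,0,0.035],[0,3.5,-3.1,0,0.044],[0,4.2,-3.7,0,0.052],[0,4.2,-3.7,0,0.052],[0,4.2,-3.7,0,0.052]]'; python3 f.py; python3 -m creep '[[0,0.4,-0.3,0,0.004],[0,0.7,-0.6,0,0.009],[0,1.1,-0.9,0,0.013],[0,1.4,-1.2,0,0.017],[0,1.4,-1.2,0,0.017],[0,1.4,-1.2,0,0.017],[0,1.4,-1.2,0,0.017],[0,1.4,-1.2,0,0.017]]'; python3 f.py;python3 arc.py .6146 -.1528 .106 1 2 3 4 
```

```text
time_s: 29.65
tcp_pos: [0.547, -0.2344, 0.1283]
ee_rot: [[-0.006, -0.769, 0.639], [-0.007, 0.639, 0.769], [-1.0, 0.001, -0.009]]
wrist_force: [-0.4, 0.1, -5.3]
gripper_width: 0.206
F [-0.38  0.28 -4.49] M [-0.206  0.257 -0.074] [ 0.54695024 -0.23439247  0.12835716]
time_s: 30.65
tcp_pos: [0.5483, -0.2356, 0.1283]
ee_rot: [[-0.006, -0.78, 0.626], [-0.007, 0.626, 0.78], [-1.0, 0.001, -0.009]]
wrist_force: [0.3, 0.0, -4.6]
gripper_width: 0.203
F [-0.15  1.17 -4.54] M [-0.071  0.449 -0.174] [ 0.54824319 -0.23560484  0.12831131]
axis now [ 0.61458047 -0.15292858] ang 51.2573470359859
1.0 [ 1.5 -1. ] 0.017
2.0 [ 2.9 -2.1] 0.035
3.0 [ 4.4 -3.2] 0.052
4.0 [ 5.9 -4.3] 0.07
```

Resistance is building at 54°, which fits the stop. I'll add one more degree to confirm.

```bash
python3 -m creep '[[0,0.4,-0.3,0,0.004],[0,0.7,-0.5,0,0.009],[0,1.1,-0.8,0,0.013],[0,1.5,-1,0,0.017],[0,1.5,-1,0,0.017],[0,1.5,-1,0,0.017],[0,1.5,-1,0,0.017],[0,1.5,-1,0,0.017]]'; python3 f.py
```

```text
time_s: 31.65
tcp_pos: [0.5495, -0.2366, 0.1282]
ee_rot: [[-0.007, -0.79, 0.613], [-0.007, 0.613, 0.79], [-1.0, 0.001, -0.01]]
wrist_force: [-2.5, 0.7, -4.3]
gripper_width: 0.203
F [-2.16 -0.07 -4.59] M [-0.198  0.863 -0.304] [ 0.54952041 -0.23664339  0.12822488]
```

The stop is confirmed. I'll ease off about 0.8° and lower gently into the pockets while still holding.

```bash
python3 -m creep '[[0,-0.5,0.4,0,-0.007],[0,-1.1,0.8,0,-0.014],[0,-1.1,0.8,-0.5,-0.014],[0,-1.1,0.8,-1,-0.014],[0,-1.1,0.8,-1.5,-0.014],[0,-1.1,0.8,-2,-0.014],[0,-1.1,0.8,-2,-0.014],[0,-1.1,0.8,-2,-0.014]]'; python3 f.py;  python3 -m creep '[[0,0,0,-0.5,0],[0,0,0,-1,0],[0,0,0,-1.5,0],[0,0,0,-2,0],[0,0,0,-2,0],[0,0,0,-2,0],[0,0,0,-2,0],[0,0,0,-2,0]]'; python3 f.py
```

```text
time_s: 32.65
tcp_pos: [0.549, -0.2358, 0.1267]
ee_rot: [[-0.006, -0.782, 0.623], [-0.007, 0.623, 0.782], [-1.0, -0.0, -0.009]]
wrist_force: [-1.8, 1.1, -1.6]
gripper_width: 0.204
F [-0.93  0.96 -1.2 ] M [ 0.225  0.246 -0.121] [ 0.54891455 -0.23580339  0.12652585]
time_s: 33.65
tcp_pos: [0.5489, -0.236, 0.1245]
ee_rot: [[-0.006, -0.782, 0.624], [-0.007, 0.624, 0.782], [-1.0, 0.0, -0.009]]
wrist_force: [-0.4, -2.0, -1.5]
gripper_width: 0.206
F [-1.57 -1.9  -1.24] M [-0.535  0.363 -0.167] [ 0.54884335 -0.2359662   0.12452877]
```

```bash
python3 - <<'E'
from h import *
for nm in("scene","top","wrist"):
    c=capture(nm); s=sense(); print(np.round(s["wrist_force"],2),np.round(s["moment"],3)); img=c["image"]
    if nm!="wrist":
        k=[int(x) for x in proj(c,[.60,-.15,.13])]
        img=cv2.resize(img[max(0,k[1]-50):k[1]+50,k[0]-60:k[0]+60],None,fx=5,fy=5,interpolation=cv2.INTER_CUBIC)
    cv2.imwrite(f"pics/{nm}7.png",img)
E
```

```text
[-1.4  -1.27 -1.31] [-0.633  0.388 -0.22 ]
[-0.92 -2.15 -1.35] [-0.623  0.365 -0.174]
[-2.44 -1.95 -0.05] [-0.625  0.336 -0.17 ]
```

View pics/scene7.png

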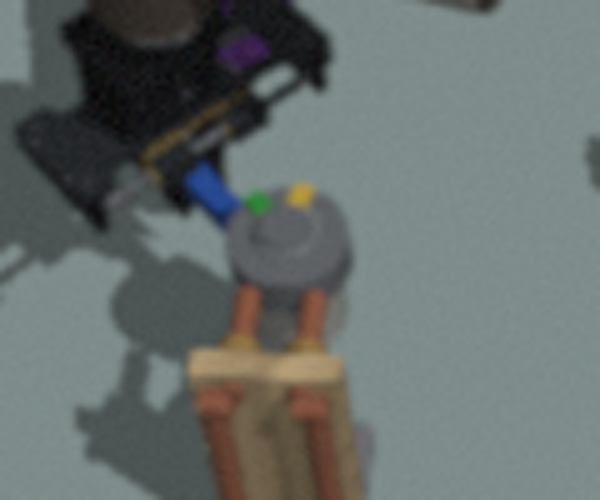

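View pics/wrist7.png

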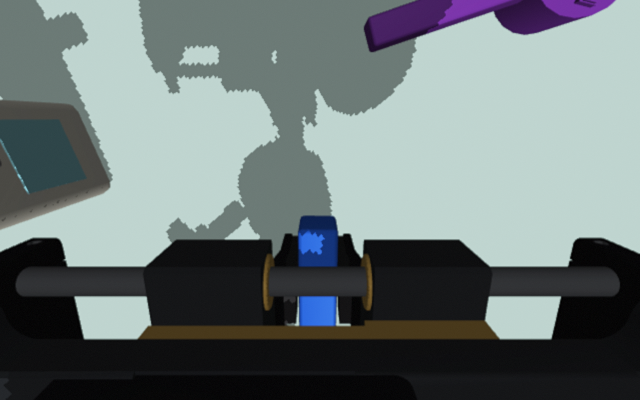

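The handle lies beside the green mark in the scene crop, handle at (210,190) and green at (258,203). The readings show a sideways push along the handle and a residual twist, so the lugs are rubbing on the stop. I'll relieve both.

```bash
python3 arc.py .6146 -.1528 .106 -0.5 -1 -1.5 -2; python3 -m creep '[[0,-0.3,-0.4,0,0],[0,-0.6,-0.8,0,0],[0,-1.0,-0.3,0,-0.006],[0,-1.4,0,0,-0.012],[0,-1.8,0.3,0,-0.018],[0,-1.8,0.3,0,-0.018],[0,-1.8,0.3,0,-0.018],[0,-1.8,0.3,0,-0.018]]'; python3 f.py;  python3 arc.py .6146 -.1528 .106 -1
```

```text
axis now [ 0.61491509 -0.15307326] ang 51.42632132374881
-0.5 [-1.   0.9] -0.009
-1.0 [-1.8  1.4] -0.017
-1.5 [-2.5  2. ] -0.026
-2.0 [-3.2  2.6] -0.035
time_s: 34.8
tcp_pos: [0.5471, -0.2355, 0.1244]
ee_rot: [[-0.006, -0.771, 0.637], [-0.007, 0.637, 0.771], [-1.0, 0.0, -0.009]]
wrist_force: [0.5, -0.1, -3.1]
gripper_width: 0.21
F [ 1.05  0.87 -2.43] M [-0.015 -0.113 -0.045] [ 0.54707176 -0.23552109  0.12447042]
axis now [ 0.61464359 -0.15385073] ang 50.396568370666884
-1.0 [-1.5  2.2] -0.017
```

```bash
python3 -m creep '[[0,0.2,0.3,0,0],[0,0.2,0.3,-0.5,0],[0,0.2,0.3,-1,0],[0,0.2,0.3,-1.5,0],[0,0.2,0.3,-1.5,0],[0,0.2,0.3,-1.5,0],[0,0.2,0.3,-1.5,0],[0,0.2,0.3,-1.5,0]]'; python3 f.py
```

```text
time_s: 35.8
tcp_pos: [0.5473, -0.2352, 0.1231]
ee_rot: [[-0.006, -0.77, 0.637], [-0.007, 0.637, 0.77], [-1.0, 0.0, -0.009]]
wrist_force: [1.3, -0.7, -1.7]
gripper_width: 0.202
F [-0.26 -0.54 -1.61] M [-0.167  0.088 -0.035] [ 0.54731854 -0.23525078  0.12304127]
```

```bash
python3 -m creep '[[0,0,0,-0.3,0],[0,0,0,-0.6,0],[0,0,0,-1,0],[0,0,0,-1,0],[0,0,0,-1,0],[0,0,0,-1,0],[0,0,0,-1,0],[0,0,0,-1,0]]'; python3 f.py
```

```text
time_s: 36.8
tcp_pos: [0.5475, -0.2352, 0.1221]
ee_rot: [[-0.005, -0.77, 0.637], [-0.007, 0.637, 0.77], [-1.0, -0.0, -0.009]]
wrist_force: [0.0, -0.0, -0.2]
gripper_width: 0.202
F [ 0.48  0.12 -0.1 ] M [ 0.169 -0.136 -0.026] [ 0.54746584 -0.23520734  0.12208983]
```

```bash
cat > hh.py <<'E'
from h import *
Q=[]
s=sense(); t=s["tcp_pos"]; a=np.arctan2(s["ee_rot"][1,2],s["ee_rot"][0,2]); u=np.array([np.cos(a),np.sin(a)]); n=np.array([-u[1],u[0]])
for i in range(4):
    c=capture("scene"); P=cloud(c); H=hsv(c);h,ss,v=[H[...,k] for k in range(3)]
    R=(P[...,:2]-t[:2])@u; T=(P[...,:2]-t[:2])@n
    b=(h>105)&(h<122)&(ss>120)&(R>.02)&(R<.08)&(abs(T)<.012)&(abs(P[...,2]-t[2]-.011)<.012)
    Q.append(np.c_[R[b],T[b],P[...,2][b]-t[2]])
Q=np.vstack(Q)*1e3; print(len(Q)//4); 
for lo,hi in((20,35),(35,50),(50,70)):
    q=Q[(Q[:,0]>lo)&(Q[:,0]<hi)]; print(lo,hi,len(q),q.mean(0) if len(q) else"")
E
python3 hh.py
```

```text
40
20 35 94 [27.16343242 -1.88582032  9.90315886]
35 50 66 [40.76237635 -3.16289022 10.29169846]
50 70 0
```

```bash
python3 arc.py .6149 -.1530 .106 -1 -2 -3; python3 -m creep '[[0,-0.7,0.6,0,-0.009],[0,-1.5,1.1,0,-0.017],[0,-2.2,1.7,0,-0.026],[0,-2.9,2.2,0,-0.035],[0,-2.9,2.2,0,-0.035],[0,-2.9,2.2,0,-0.035],[0,-2.9,2.2,0,-0.035],[0,-2.9,2.2,0,-0.035]]'; python3 f.py
```

```text
axis now [ 0.61501423 -0.15355844] ang 50.39716699322955
-1.0 [-1.5  1.8] -0.017
-2.0 [-2.9  3. ] -0.035
-3.0 [-4.3  4.2] -0.052
time_s: 38.0
tcp_pos: [0.5445, -0.2329, 0.122]
ee_rot: [[-0.006, -0.748, 0.664], [-0.007, 0.664, 0.748], [-1.0, 0.0, -0.009]]
wrist_force: [0.4, 1.0, 0.2]
gripper_width: 0.207
F [0.29 2.32 0.03] M [ 0.812 -0.099  0.172] [ 0.54454571 -0.23290598  0.12205479]
```

Turning back 2° meets firm resistance (Mz −0.03 → +0.17 N m). The lugs are therefore in the pockets. I'll return to mid-play, then let go.

```bash
python3 -m creep '[[0,0.7,-0.6,0,0.009],[0,1.5,-1.2,0,0.018],[0,1.8,-1.6,0,0.02],[0,1.8,-1.6,0,0.02],[0,1.8,-1.6,0,0.02],[0,1.8,-1.6,0,0.02],[0,1.8,-1.6,0,0.02],[0,1.8,-1.6,0,0.02]]'; python3 f.py
```

```text
time_s: 39.0
tcp_pos: [0.5464, -0.2345, 0.1221]
ee_rot: [[-0.006, -0.761, 0.649], [-0.007, 0.649, 0.761], [-1.0, -0.0, -0.009]]
wrist_force: [0.1, 2.5, 0.0]
gripper_width: 0.206
F [ 0.81  2.22 -0.63] M [ 0.664 -0.175  0.123] [ 0.54639743 -0.23448889  0.12208655]
```

```bash
python3 -m creep '[[0,0.3,0.3,0,0.006],[0,0.8,0.2,0,0.012],[0,0.9,0.2,0,0.015],[0,0.9,0.2,0,0.015],[0,0.9,0.2,0,0.015],[0,0.9,0.2,0,0.015],[0,0.9,0.2,0,0.015],[0,0.9,0.2,0,0.015]]'; python3 f.py
```

```text
time_s: 40.0
tcp_pos: [0.5471, -0.2346, 0.122]
ee_rot: [[-0.006, -0.77, 0.637], [-0.007, 0.638, 0.77], [-1.0, 0.0, -0.009]]
wrist_force: [-0.3, -2.4, -0.9]
gripper_width: 0.206
F [-0.82 -3.78 -1.19] M [-0.848  0.288 -0.194] [ 0.54710882 -0.23439926  0.1220093 ]
```

```bash
python3 -m creep '[[0,0,-0.4,0,-0.002],[0,0.1,-0.7,0,-0.004],[0,0.1,-0.7,0,-0.004],[0,0.1,-0.7,0,-0.004],[0,0.1,-0.7,0,-0.004],[0,0.1,-0.7,0,-0.004],[0,0.1,-0.7,0,-0.004],[0,0.1,-0.7,0,-0.004]]'; python3 f.py
```

```text
time_s: 41.0
tcp_pos: [0.5474, -0.2349, 0.1221]
ee_rot: [[-0.005, -0.768, 0.64], [-0.007, 0.64, 0.768], [-1.0, -0.0, -0.009]]
wrist_force: [0.2, 1.0, -0.8]
gripper_width: 0.205
F [ 0.11  1.3  -0.69] M [ 0.559 -0.082  0.047] [ 0.54747501 -0.23492599  0.12210867]
```

Forces are nearly nil, so I'll let go slowly.

```bash
python3 -m creep '[[0.21,0,0,0,0],[0.23,0,0,0,0],[0.25,0,0,0,0],[0.28,0,0,0,0],[0.32,0,0,0,0],[0.36,0,0,0,0],[0.4,0,0,0,0],[0.4,0,0,0,0]]'; python3 f.py; python3 hh.py; python3 - <<'E'
from h import *
for nm in("scene","wrist"):
    c=capture(nm); img=c["image"]
    if nm!="wrist":
        k=[int(x) for x in proj(c,[.60,-.15,.13])]
        img=cv2.resize(img[max(0,k[1]-50):k[1]+50,k[0]-60:k[0]+60],None,fx=5,fy=5,interpolation=cv2.INTER_CUBIC)
    cv2.imwrite(f"pics/{nm}8.png",img)
E
```

```text
time_s: 42.0
tcp_pos: [0.5475, -0.2349, 0.1221]
ee_rot: [[-0.005, -0.768, 0.64], [-0.007, 0.64, 0.768], [-1.0, -0.0, -0.009]]
wrist_force: [-0.9, -0.2, -0.0]
gripper_width: 0.389
F [0.06 0.02 0.  ] M [0.044 0.042 0.007] [ 0.54747257 -0.234938    0.12210321]
37
20 35 93 [27.18529948 -1.2079236   7.97451365]
35 50 57 [39.56264315 -1.86437665  8.54901403]
50 70 0
```

View pics/scene8.png

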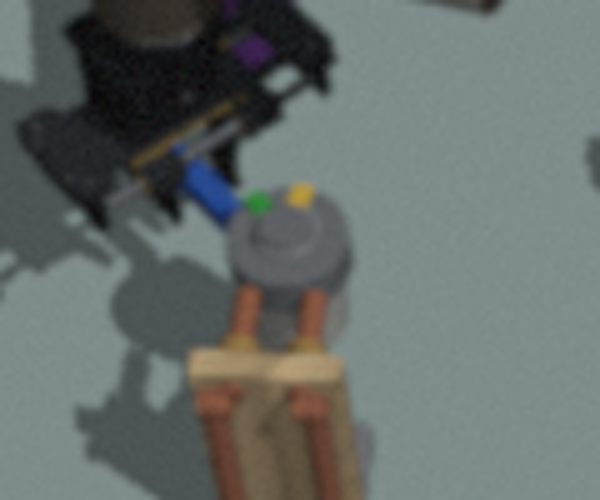

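View pics/wrist8.png

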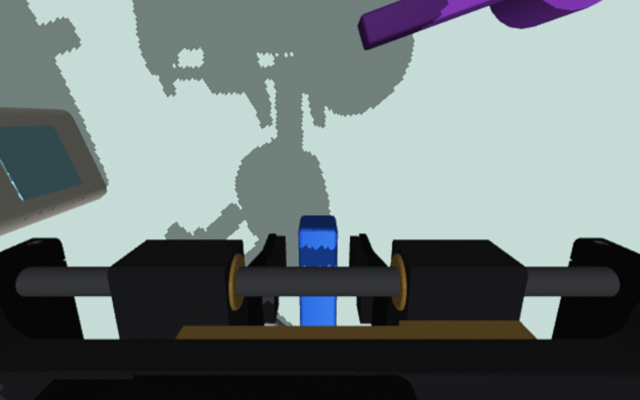

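The bowl hangs free: the tool reads zero force and the handle is between the open jaws at (317,260). I'll retreat straight up.

```bash
python3 -m creep '[[0.5,0,0,0,0],[0.6,0,0,0,0],[0.6,0,0,5,0],[0.6,0,0,15,0],[0.6,-1,-1,35,0],[0.6,-5,-6,65,0],[0.6,-10,-12,100,0],[0.6,-10,-12,110,0]]'
python3 -m creep '[[0.6,0,0,10,0],[0.6,20,20,25,0],[0.6,50,50,40,0],[0.6,80,80,40,0],[0.6,100,105,40,0],[0.6,110,125,40,0],[0.6,110,125,40,0],[0.6,110,125,40,0]]'
python3 - <<'E'
from h import *
s=sense();print(s["tcp_pos"],s["wrist_force"])
for nm in("wrist","scene","top"):
    c=capture(nm); np.savez(f"{nm}9.npz",**c); cv2.imwrite(f"pics/{nm}9.png",c["image"])
    if nm=="wrist":
        P=cloud(c);H=hsv(c);h,ss,v=[H[...,k] for k in range(3)]
        b=np.isfinite(P).all(-1)&(h>105)&(h<122)&(ss>120)&(abs(P[...,2]-.13)<.015)
        w=P[b];print(len(w),np.percentile(w[:,2],[5,50,95])); m=w[:,:2].mean(0); d=np.linalg.svd(w[:,:2]-m)[2][0]; print(m,np.degrees(np.arctan2(d[1],d[0])))
        print("angle from axis",np.degrees(np.arctan2(m[1]+.1528,m[0]-.6148))%360)
        r=np.hypot(w[:,0]-.6148,w[:,1]+.1528); print(np.polyfit(r,w[:,2],1),r.min(),r.max())
E
```

```text
time_s: 43.3
tcp_pos: [0.539, -0.2482, 0.2377]
ee_rot: [[0.003, -0.768, 0.64], [-0.01, 0.64, 0.768], [-1.0, -0.009, -0.006]]
wrist_force: [0.8, -0.1, 0.1]
gripper_width: 0.603
time_s: 44.1
tcp_pos: [0.6489, -0.1227, 0.277]
ee_rot: [[0.002, -0.769, 0.64], [-0.01, 0.64, 0.769], [-1.0, -0.008, -0.007]]
wrist_force: [-1.1, 0.2, -0.2]
gripper_width: 0.6
[ 0.64887302 -0.12269786  0.27701207] [-1.09633271  0.18642462 -0.24630358]
2101 [0.1302409  0.13167108 0.13291083]
[ 0.56464916 -0.214332  ] 50.1143525663719
angle from axis 230.81870344588495
[-0.00197006  0.13179924] 0.0384216462421881 0.11700452382971074
```

View pics/wrist9.png

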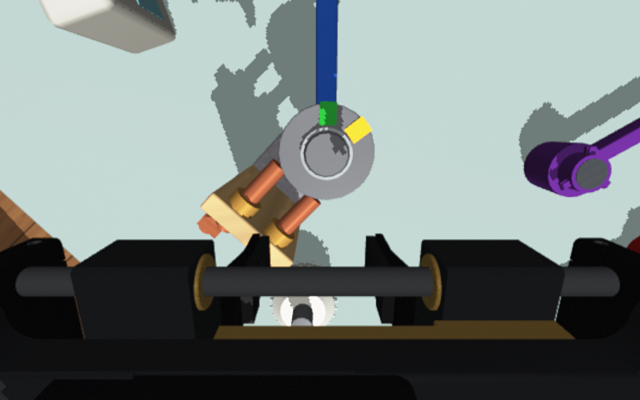

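View pics/scene9.png

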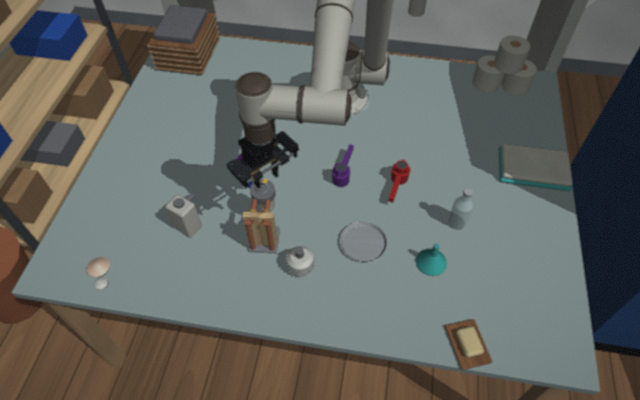

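The handle hangs level under the green mark, with the handle at (326,55) and green at (327,113). Its top is at z = 0.1317, so the bowl's origin is about 57 mm below the underside as felt. That is pocket height, not land height. Everything else stands where it did, so I'm handing in.

```bash
python3 -c "
from station import *
print(finish_job())"
```

```text
the job is handed in; nothing more can be done
None
```

The strainer bowl now hangs by itself in the filter head, with its handle under the green mark. I handed the job in about 44 s into the 72 s allowed.

I gripped the bowl by its blue handle, lifted it out of the dish and offered it up under the yellow mark. The far lug first touched the head's rim lightly, with about 2.4 N. I shifted the bowl about 2 mm towards the robot and it went in freely. I then turned it to the stop, felt about 54° round, eased back, lowered it about 6 mm into the pockets and let go.

**Last checks:**
- **Locked:** before release, turning back 2° met firm resistance.
- **Hanging freely:** after release the tool read zero force. The handle is level and about 53° round from the yellow mark.
- **Height:** the bowl sits at about 83 mm, against about 83.5 mm expected when locked and 86.5 mm if it were only on the lands. That rests on a head height found by feel; the camera estimate was about 2 mm lower, and the early rim contact suggested it could be 2 to 3 mm higher.
- **Bystanders:** the dispenser, glass bottle, funnel and brush head look unmoved in the last scene picture.

**Disagreements along the way:** the first attempt to lower the bowl rubbed on the stop, with a few newtons sideways until I eased it off. When I re-centred just before release, a sideways force of up to about 4 N appeared briefly. It was down to about 1.3 N by the time I let go.

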